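# Walk the heavy welding fixture home into its bench dock and latch it

## Task

The steel welding fixture on the bench is too heavy to lift or to shove in one go: walk it into the grey bench dock by pushing the two corners of its rear face in turn, so that it swings ahead until its front face rests hard and squarely against both stop pads. Then swing the latch by its red knob fully shut behind it and let go. Push gently, never harder than 19 N (a corner swings at about 12), because a plastic impeller cover ring lies loose in the nest on top, ready for welding: do not touch it or let it leave the nest, and leave the things round about where they are.

Things in the scene. Friction and masses are not known exactly. Their poses are not given: they have to be found in the camera images.
- fixture: Heavy bare steel base block with an impeller cover ring (grey plastic) lying on it. 3.8 kg; 110 mm along its x (its front is +x), 120 mm along its y, sides upright from 4 to 40 mm above the bench; origin at the centre of its underside on the bench, z up. It slides on four small rest buttons (x = +-16, y = +-45 mm): a push at a rear corner (x = -55, y = +-46 mm) swings it about a point 30 to 45 mm past the centre on the other side, the corner moving ahead and outward.
- nest (a point): Centre of the round nest on top of the fixture, 44 mm above the bench; four pins of 8 mm (tops 52 mm above the bench) stand at its corners round the cover ring, 1.5 mm clear of it.
- cover_ring: Grey plastic impeller cover ring, 113 mm across, 16 mm high with its neck, 0.04 kg, origin at the centre of its underside. It lies loose in the nest, its top 60 mm above the bench, and overhangs the middle of the fixture's front and rear faces by 1.5 mm.
- dock: Grey bench dock, fixed. Origin on the bench midway between the faces of its two stop pads; +x is the way the fixture goes home. Home, the fixture's centre is 55 mm behind (x = -55, y = 0) and its x is the dock's x. Stop bar 24 mm high at x = +6 to +28; cheeks 24 mm high at y = +-65 to +-81, back to x = -28, then flared to x = -43: 5 mm play a side. A 8 mm high strip at y = -79 to -110 runs back to x = -136 and carries the latch.
- front_left (a point): Point on the fixture's front face that meets the left stop pad: x = 55, y = 42 mm in the fixture, 15 mm up. Along that side of the dock (its +y) stands a black generator 154 mm high, its face 100 to 130 mm from the dock's middle: keep the hand clear of it.
- front_right (a point): Point on the fixture's front face that meets the right stop pad: x = 55, y = -42 mm in the fixture, 15 mm up.
- latch (a joint): Swing latch on the dock's right, turning about an upright pin: 0 = shut (arm lies along the dock's +y, 2.5 mm behind the rear face of the fixture when that is home), about 1.6 = open (arm points straight back, along the dock's -x), in rad. It stays where it is left; turning it takes about 2 N at the knob. Arm 16 mm wide, from 12 to 22 mm above the bench, 64 mm long from the pin.
- latch_knob (a point): Red knob on the latch arm, an upright post of 14 mm diameter from 22 to 54 mm above the bench; this point lies on its axis 37 mm above the bench, 52 mm from the latch's pin (shut: 52 mm along the dock's +y and 4 mm behind it).
- latch_hinge (a point): Point on the axis of the latch's pin, 37 mm above the bench.
- impeller: Grey plastic open impeller with curved vanes, 122 mm across, 30 mm high, beyond the dock: leave alone.
- hex_key: Black L-shaped hex key, 103 mm long, lying behind the work: leave alone.
- glue: Small white glue bottle with a red tip, 36 mm across, 104 mm high, standing: leave alone.

How it is judged:
On the way, in this order (a step that is already met when the one before it is completed fails the run):
1. the fixture stands home against both stop pads while the latch is still open (x of each of front_left, front_right in the frame of dock above -0.0025 m and y of fixture in the frame of dock between -0.008 and 0.008 m and value of joint latch above 0.6 rad), for 0.2 s.
2. the latch is swung shut behind it (x of each of front_left, front_right in the frame of dock above -0.0025 m and y of fixture in the frame of dock between -0.008 and 0.008 m and value of joint latch below 0.08 rad), for 0.2 s.
At the end, for the whole second after the job is handed in: The fixture's front face is within 2.5 mm of both stop pads and within 8 mm of the dock's middle, the latch is shut (under 0.08 rad), the cover ring lies flat in its nest (within 5 mm of the centre), and everything is at rest (all of step 2 and horizontal distance between cover_ring and nest below 0.005 m and angle between cover_ring's own z axis and vertical below 0.06 rad and height (world z) of fixture below 0.004 m and linear speed of fixture below 0.01 m/s); the robot touches nothing.
It fails at once if the fixture is pushed harder than 19 N (contact force between any of the fingers, the arm and fixture above 19 N).
It fails at once if the cover ring is touched (contact force between any of the fingers, the arm and cover_ring above 0.5 N).
It fails at once if the cover ring leaves its nest or tips (horizontal distance between cover_ring and nest above 0.006 m or angle between cover_ring's own z axis and vertical above 0.12 rad).
It fails at once if the fixture is lifted or tipped (angle between fixture's own z axis and vertical above 0.05 rad or height (world z) of fixture above 0.008 m).
It fails at once if a bystander (impeller, hex key, glue bottle) is disturbed (distance of any of impeller, hex_key, glue from where it was at the start of the episode above 0.015 m or angle between glue's own z axis and vertical above 0.3 rad).
It also fails if it takes over 72 s, if anything falls off the work surface, if the arm or the gripper's body presses on something with over 40 N, if the wrist force passes 120 N, or if a joint passes its speed limit or range.

## Robot

A 7-joint arm with a two-finger parallel gripper is mounted at the origin on a cart in front of the work surface, level with it; the furniture and walls round the work are solid. World frame = base frame: x ahead of the robot, y to its left, z up, the work surface at z = 0. Lengths are in m, angles in rad, forces in N, time in s.
With the tool pointing down it reaches from about 0.425 to 0.95 m from the base axis. Payload 4.7 kg.
Tool frame: the origin (TCP) lies on the mounting face of the last link; the fingertips stand 173 mm ahead of it and the grasp point (between the pads) lies 155 mm ahead of it; z points along the fingers, y is the line along which they close (so a half turn about z gives the same grasp; the last joint's range is limited). The gripper opens to 85 mm and grips with 20 to 120 N. Pads are 22 mm wide; open, the fingers measure 114 mm over their backs; the gripper's body (76 mm by 85 mm) begins 54 mm behind the grasp point. The pads swing forward as they close: fully open they stand 13 mm farther back than shut.
Start: joints at [-1.206, 0.469, -0.049, 1.532, 0.024, 1.141, -0.082], TCP at [0.259, 0.623, 0.405] pointing down, gripper open.
Joint ranges: [-2.59, 2.59], [-0.33, 1.99], [-1.39, 1.29], [0.1, 2.45], [-1.04, 4.18], [0.21, 1.99], [-2.66, 2.66]. Speed limits (rad/s): [2.57, 2.57, 3.14, 3.14, 3.14, 3.14, 3.14].

## Interface

Orientations are given as a unit quaternion [w, x, y, z].
In Python, from rig import manip gives the robot as it stands. The module is installed in compiled form; this text tells all that it offers.
- The arm moves only by the tool drive_tool, never from a script. Its argument "plan" is a list of rows, each a list of 4 numbers: the shift along the tool's x, y, z in cm, then the turn about the tool's z in rad. A call has 1 to 12 rows; each row is the pose to reach, as a shift and turn from the pose commanded when the call began, along the tool's axes at that moment; what a row does not reach only later rows make up. A row lasts 1/8 s, in which the tool goes at most 62.5 mm and 10.7 degrees, less where a joint would pass 70% of its speed; a pose out of reach is approached as far as the arm can. A call with a gripper value outside its range is refused whole. "jaw" is the opening, from 0 (shut) to 1 (fully open), set as the call begins (left out, the last holds). The fingers move at their own pace and stop on an object; the grip force is fixed at half the most. Time passes only in rows, so rows that repeat a pose let the fingers close. It gives the time, the measured TCP pose, the force, the opening and the grip force at its end, in the units of the state.
- manip.sense(): the state, without advancing time (a new reading comes with each control period).
- manip.capture(name): name is "side" or "top" or "wrist"; returns a dict with "color" (384x512x3 uint8, red, green, blue), "fx", "fy", "cx", "cy" (pixels), "R" (3x3) and "t" (3): a world point X has camera coordinates R X + t; the wrist camera has in their place "tool_from_camera" (4x4, takes a point from camera to tool coordinates, whose origin is the TCP and whose axes are the flange's). Camera axes: x right, y down, z forward; pixel columns grow to the right and rows downward; lengths in m; the calibration is good to about 2 mm. A picture is of the moment at which its call begins: read the wrist's pose just before it. There is no depth.
- manip.finish_job(): hands the job in; it is judged then, once.
The state is a dict: "clock": time; "joints": joint angles; "joint_velocities": joint speeds; "joint_efforts": joint torques, N m; "tool_pos": TCP position; "eef_rot": TCP orientation; "wrist_force": force on the tool from outside, world axes, zero at the start; "ft_torque": the same for the moment, N m; "finger_gap": finger opening in m; "finger_force": force on a finger pad.
Only numpy, scipy, OpenCV 4.12 (cv2) and the standard library are available. Lean on these libraries where they do the work, as an engineer would, in place of code of your own. Each camera call takes 0.05 s, during which the arm holds its last target. There are 200 camera calls.

## Working session

There is one attempt and no reset: what is moved stays moved. The work goes in short steps, Python scripts to look and compute and a tool call to move; the robot and the scene stay as the last step left them, time stands still between calls to the robot, and variables do not carry over. Pictures are saved under pics/ and viewed, at most 10 in all, crops included, and the job is handed in when it is done.

Besides the shell and the picture viewer there is one more tool, called after ">>>" by a JSON object that holds its "fn" and its "kwargs". drive_tool: Moves the arm, as the interface text tells. Its arguments: {"type":"object","properties":{"plan":{"type":"array"},"jaw":{"type":"number"}},"required":["plan"]}

```bash
mkdir -p pics; cat > h.py <<'E'
from rig import manip
import numpy as np, cv2
def px2w(c,u,v,z):
    R=np.array(c["R"]);t=np.array(c["t"])
    d=R.T@np.array([(u-c["cx"])/c["fx"],(v-c["cy"])/c["fy"],1.]);o=-R.T@t
    return o+d*(z-o[2])/d[2]
def w2px(c,X):
    p=np.array(c["R"])@np.array(X)+np.array(c["t"]);return c["fx"]*p[0]/p[2]+c["cx"],c["fy"]*p[1]/p[2]+c["cy"]
E
python3 - <<'E'
from h import *
import pickle
s=manip.sense();print(s["clock"],s["tool_pos"],s["eef_rot"],s["wrist_force"])
for n in("top","side"):
    c=manip.capture(n);pickle.dump(c,open(n+".pkl","wb"))
    im=cv2.cvtColor(c["color"],cv2.COLOR_RGB2BGR);cv2.imwrite(f"pics/{n}0.png",cv2.resize(im,(800,600),interpolation=cv2.INTER_CUBIC))
    print(n,c["fx"],-np.array(c["R"]).T@c["t"],c["R"])
E
```

```text
0.0 [0.25885634 0.62313297 0.40363586] [-1.69575640e-04  1.95606510e-01  9.80681962e-01 -9.76845836e-04] [ 0.10643794 -0.52508624  0.21276596]
top 498.56839454864195 [0.13094703 0.18115908 1.32710383] [[-0.00198389 -0.99999343  0.00303308]
 [-0.98093371  0.00135663 -0.19433791]
 [ 0.19433252 -0.0033608  -0.98092995]]
side 416.11037374770143 [0.73553238 0.84241766 0.59798174] [[-0.90486712  0.4254702   0.01380593]
 [ 0.23535576  0.52703955 -0.81660087]
 [-0.3547156  -0.73566597 -0.57703763]]
```

View pics/top0.png

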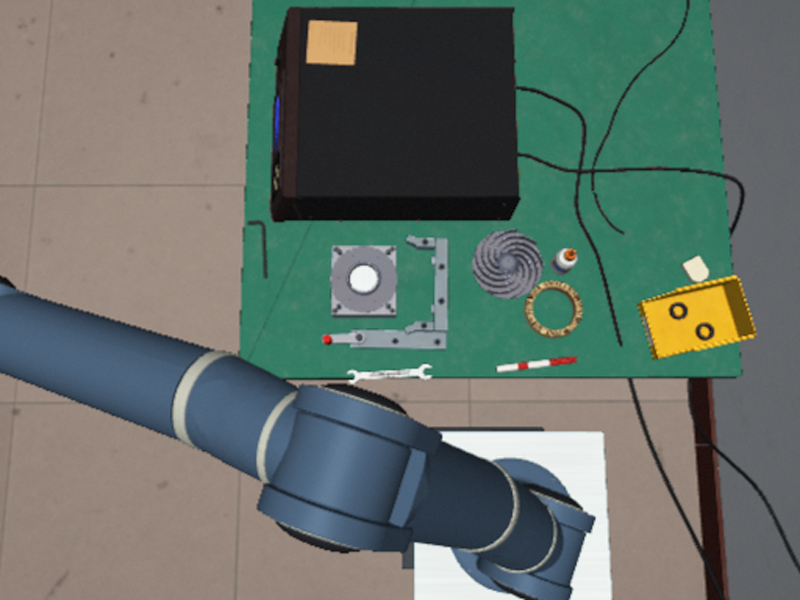

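View pics/side0.png

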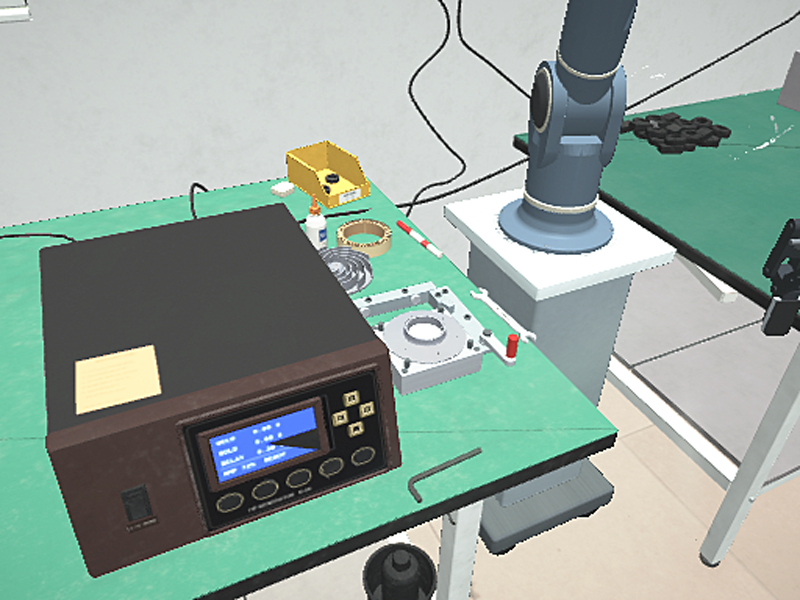

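The top view shows the fixture at about (364,281), its dock to its right with the stop bar at x≈440, and the latch lying back with its red knob at (327,339). The generator is above them, and the hex key at (260,245). The side view agrees, so I'll enlarge the top view.

```bash
python3 - <<'E'
import cv2,pickle
c=pickle.load(open("top.pkl","rb"))
im=cv2.cvtColor(c["color"],cv2.COLOR_RGB2BGR)[143:248,150:290]
cv2.imwrite("pics/crop0.png",cv2.resize(im,None,fx=5.7,fy=5.7,interpolation=cv2.INTER_CUBIC)[:600,:800])
E
```

```text
(no output)
```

View pics/crop0.png

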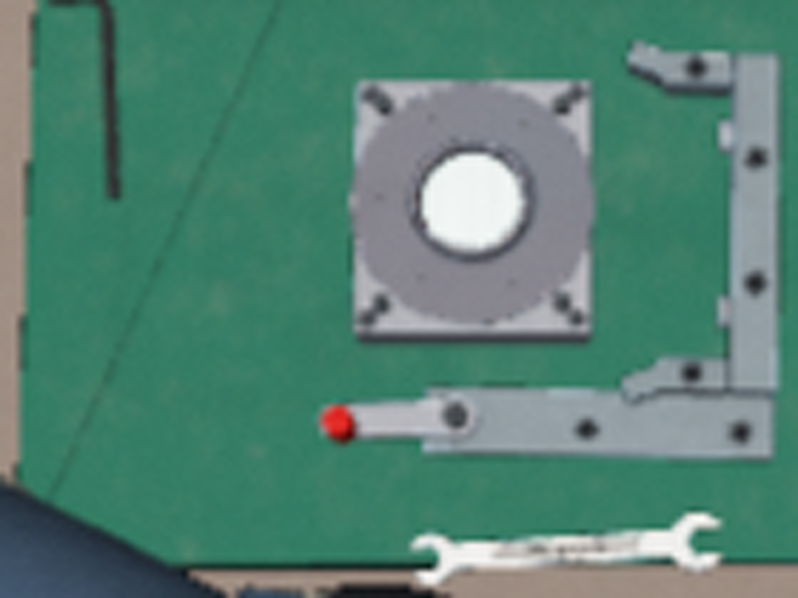

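```bash
python3 - <<'E'
from h import *;import pickle
c=pickle.load(open("top.pkl","rb"))
def P(u,v,z): return px2w(c,150+(u+.5)/5.7-.5,143+(v+.5)/5.7-.5,z)*1000
for n,u,v,z in [("TL",357,82,.04),("TR",591,82,.04),("BR",591,332,.04),("BL",356,333,.04),("barT",733,55,.024),("barB",729,388,.024),("barTr",778,55,.024),("barBr",775,388,.024),("padT",721,137,.02),("padB",719,310,.02),("cheekT in",715,92,.024),("cheekB in",715,360,.024),("stripBL",424,455,.008),("stripBR",772,458,.008),("hinge",456,416,.025),("knob",339,415,.054),("hexend",114,198,.003),("hextop",105,5,.003),("edge",20,300,0)]:
    print(n,P(u,v,z).round(1))
E
```

```text
TL [461.7 298.1  40. ]
TR [461.6 188.9  40. ]
BR [343.3 188.9  40. ]
BL [343.  296.7  40. ]
barT [478.8 121.7  24. ]
barB [319.6 125.1  24. ]
barTr [478.8 100.4  24. ]
barBr [319.6 103.8  24. ]
padT [439.8 127.6  20. ]
padB [356.9 129.3  20. ]
cheekT in [460.7 130.4  24. ]
cheekB in [332.7 131.5  24. ]
stripBL [290.6 266.9   8. ]
stripBR [289.  104.7   8. ]
hinge [306.6 251.3  25. ]
knob [303.3 302.5  54. ]
hexend [414.4 416.2   3. ]
hextop [509.7 423.6   3. ]
edge [365.7 459.7   0. ]
```

>>> {"fn": "drive_tool", "kwargs": {"plan": [[-3, -2.6, 0, 0.14], [-6, -5.2, 0, 0.29], [-9, -7.7, 0, 0.44], [-12, -10.3, 0, 0.59], [-15, -12.9, 0, 0.74], [-18, -15.5, 0, 0.88], [-21, -18, 0, 1.03], [-24, -20.6, 0, 1.176], [-24, -20.6, 0, 1.176], [-24, -20.6, 0, 1.176]], "jaw": 1}}

```text
clock: 1.35
tool_pos: [0.4011, 0.3416, 0.4045]
eef_rot: [-0.0, 0.706, 0.708, -0.0]
wrist_force: [-0.9, 0.9, 0.1]
finger_gap: 0.0854
finger_force: 0.0
```

```bash
cat >> h.py <<'E'
from scipy.spatial.transform import Rotation as Rn
def wcam():
    s=manip.sense();c=dict(manip.capture("wrist"));q=s["eef_rot"]
    T=np.eye(4);T[:3,:3]=Rn.from_quat([q[1],q[2],q[3],q[0]]).as_matrix();T[:3,3]=s["tool_pos"]
    W=np.linalg.inv(T@np.array(c["tool_from_camera"]));c["R"]=W[:3,:3];c["t"]=W[:3,3];return c
def st():
    s=manip.sense();q=s["eef_rot"];M=Rn.from_quat([q[1],q[2],q[3],q[0]]).as_matrix()
    print(s["clock"],"pos",(np.array(s["tool_pos"])*1000).round(1),"yaw(tool y) deg",np.degrees(np.arctan2(M[1,1],M[0,1])).round(2),"tilt",M[:2,2].round(4),"F",np.round(s["wrist_force"],2),"gap",s["finger_gap"])
E
python3 - <<'E'
from h import *;import pickle
st();c=wcam();pickle.dump(c,open("w1.pkl","wb"));print(c["tool_from_camera"])
cv2.imwrite("pics/w1.png",cv2.resize(cv2.cvtColor(c["color"],cv2.COLOR_RGB2BGR),(800,600),interpolation=cv2.INTER_CUBIC))
E
```

```text
1.35 pos [401.1 341.6 404.5] yaw(tool y) deg 0.14 tilt [-0.0006  0.0004] F [-0.91  0.9   0.09] gap 0.08542047284595922
[[ 6.55673118e-05 -9.61447257e-01 -2.74989394e-01  6.95904728e-02]
 [ 9.99999996e-01  8.03558268e-05 -4.25128315e-05 -2.54553826e-05]
 [ 6.29708454e-05 -2.74989390e-01  9.61447259e-01  3.05596273e-02]
 [ 0.00000000e+00  0.00000000e+00  0.00000000e+00  1.00000000e+00]]
```

View pics/w1.png

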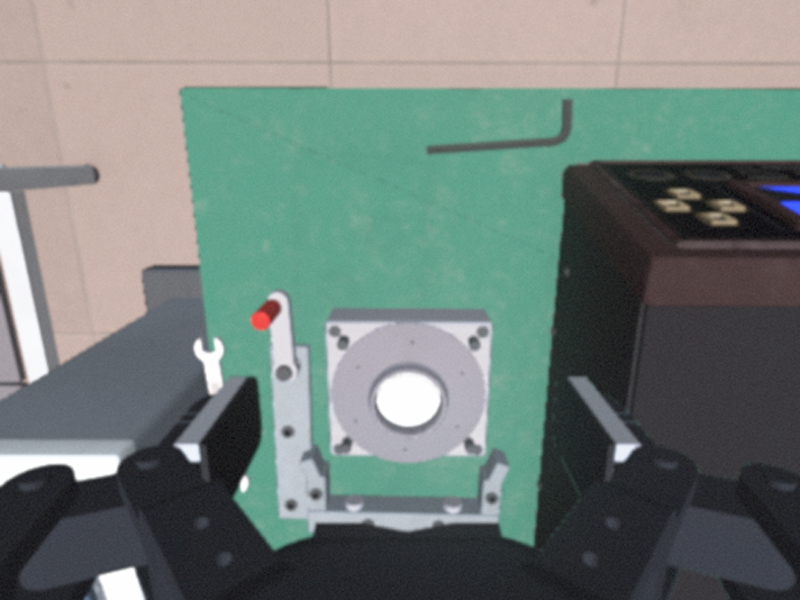

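The wrist view looks down over the fixture: its rear edge runs from (327,322) to (490,322), the stop bar is at y≈510, the knob at (262,320), and the generator is well to the right.

```bash
python3 - <<'E'
from h import *;import pickle
c=pickle.load(open("w1.pkl","rb"))
im=cv2.cvtColor(c["color"],cv2.COLOR_RGB2BGR)[180:345,165:335]
cv2.imwrite("pics/w1c.png",cv2.resize(im,None,fx=3.6,fy=3.6,interpolation=cv2.INTER_CUBIC))
E
```

```text
(no output)
```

View pics/w1c.png

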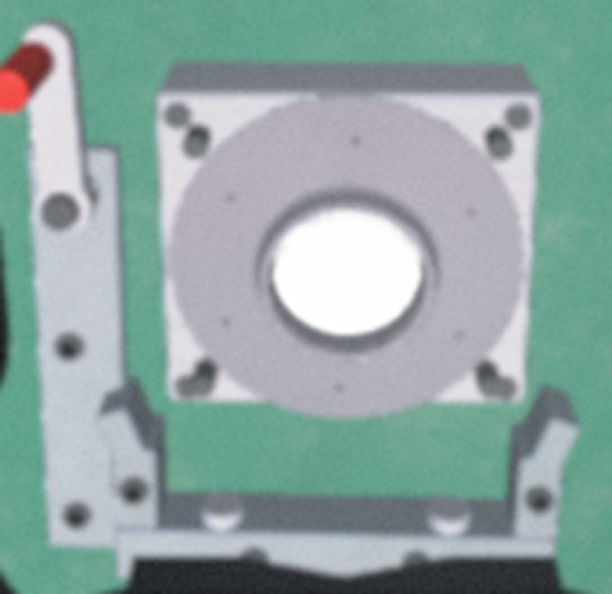

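```bash
python3 - <<'E'
from h import *;import pickle
c=pickle.load(open("w1.pkl","rb"))
def P(u,v,z): return px2w(c,165+(u+.5)/3.6-.5,180+(v+.5)/3.6-.5,z)*1000
for n,u,v,z in [("rearR",157,95,.04),("rearL",539,95,.04),("frontR",170,400,.04),("frontL",523,401,.04),("barR top in",158,528,.024),("barL top in",515,535,.024),("cheekR in",158,470,.024),("cheekL in",516,477,.024),("cheekRtip",105,405,.024),("cheekLtip",577,425,.024),("hinge",60,210,.025),("knob",12,90,.054),("stripTL",33,150,.008),("stripBL",50,545,.008)]:
    print(n,P(u,v,z).round(1))
E
```

```text
rearR [343.1 296.9  40. ]
rearL [461.4 297.2  40. ]
frontR [342.8 188.8  40. ]
frontL [461.4 188.7  40. ]
barR top in [333.6 124.7  24. ]
barL top in [463.9 122.   24. ]
cheekR in [334.6 149.4  24. ]
cheekL in [463.2 146.8  24. ]
cheekRtip [317.1 176.1  24. ]
cheekLtip [483.9 168.4  24. ]
hinge [306.4 251.2  25. ]
knob [302.6 303.2  54. ]
stripTL [294.  265.9   8. ]
stripBL [288.7 103.7   8. ]
```

>>> {"fn": "drive_tool", "kwargs": {"plan": [[0, 0, 4, 0], [0, 0, 8, 0], [-0.5, 0, 12, 0], [-1, 0, 16, 0], [-1.5, 0.1, 19, 0], [-2, 0.1, 21, 0], [-2, 0.1, 22.2, 0], [-2, 0.1, 22.7, 0], [-2, 0.1, 22.7, 0]]}}

```text
clock: 2.52
tool_pos: [0.4026, 0.3217, 0.1779]
eef_rot: [-0.0, 0.706, 0.708, 0.0]
wrist_force: [-0.8, -0.1, 0.1]
finger_gap: 0.0856
finger_force: 0.0
```

```bash
python3 - <<'E'
from h import *;import pickle
st();c=manip.capture("side");print([w2px(c,(x,.297,.04)) for x in (.343,.461)])
im=cv2.cvtColor(c["color"],cv2.COLOR_RGB2BGR)
cv2.imwrite("pics/s1.png",cv2.resize(im[150:290,200:387],(800,600),interpolation=cv2.INTER_CUBIC))
E
```

```text
2.525 pos [402.6 321.7 177.9] yaw(tool y) deg 0.11 tilt [0.0003 0.0007] F [-0.75 -0.05  0.14] gap 0.08560482586806697
[(np.float64(308.27462615874015), np.float64(224.09115214394654)), (np.float64(256.9721911265374), np.float64(240.03929751934606))]
```

View pics/s1.png

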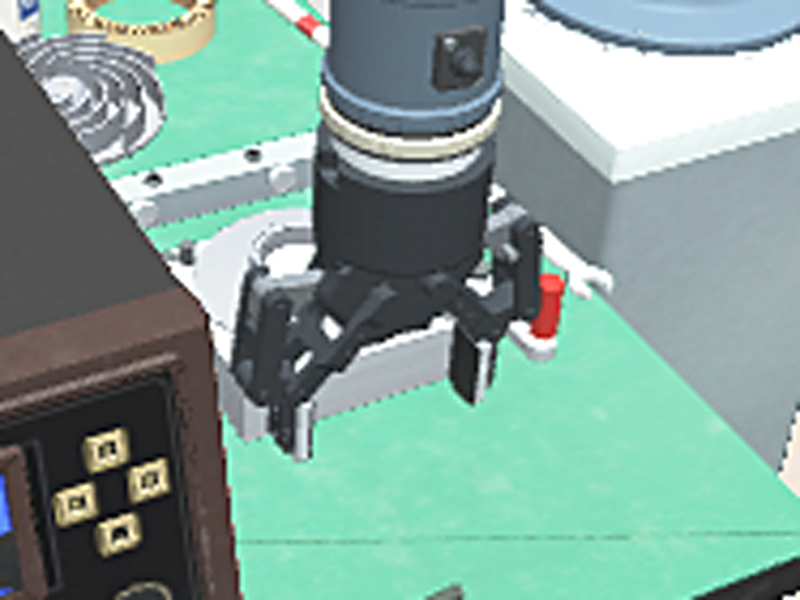

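```bash
cat > plan.py <<'E'
# waypoints (L,R,Y) in cm in reference frame; state = last commanded. usage: plan.py "L,R,Y;..." 
import sys,json,numpy as np,os
S=json.load(open("cmd.json")) if os.path.exists("cmd.json") else [0,0,0]
pose=lambda w:(-(w[0]+w[1])/2,w[2],(w[0]-w[1])/10)
x0,y0,t0=pose(S);out=[]
for w in sys.argv[1].split(";"):
    w=[float(a) for a in w.split(",")];x,y,t=pose(w)
    # tool axes at t0: turn about tool z
    c,s=np.cos(t0),np.sin(t0);dx,dy=x-x0,y-y0
    out.append([round(float(c*dx+s*dy),3),round(float(-s*dx+c*dy),3),0,round(t-t0,4)])
json.dump(w,open("cmd.json","w"));print(out)
E
python3 plan.py "0.5,0.5,0;0.8,0.8,0;0.95,0.8,0;1.05,0.8,0;1.15,0.8,0.1;1.3,0.8,0.2;1.45,0.8,0.3;1.6,0.8,0.4;1.75,0.8,0.5;1.9,0.8,0.6;2,0.8,0.7;2,0.8,0.7"
```

```text
[[-0.5, 0.0, 0, 0.0], [-0.8, 0.0, 0, 0.0], [-0.875, 0.0, 0, 0.015], [-0.925, 0.0, 0, 0.025], [-0.975, 0.1, 0, 0.035], [-1.05, 0.2, 0, 0.05], [-1.125, 0.3, 0, 0.065], [-1.2, 0.4, 0, 0.08], [-1.275, 0.5, 0, 0.095], [-1.35, 0.6, 0, 0.11], [-1.4, 0.7, 0, 0.12], [-1.4, 0.7, 0, 0.12]]
```

>>> {"fn": "drive_tool", "kwargs": {"plan": [[-0.5, 0, 0, 0], [-0.8, 0, 0, 0], [-0.87, 0, 0, 0.015], [-0.92, 0, 0, 0.025], [-0.97, 0.1, 0, 0.035], [-1.05, 0.2, 0, 0.05], [-1.12, 0.3, 0, 0.065], [-1.2, 0.4, 0, 0.08], [-1.27, 0.5, 0, 0.095], [-1.35, 0.6, 0, 0.11], [-1.4, 0.7, 0, 0.12], [-1.4, 0.7, 0, 0.12]]}}

```text
clock: 4.08
tool_pos: [0.408, 0.3107, 0.1779]
eef_rot: [-0.002, 0.746, 0.666, 0.001]
wrist_force: [-5.2, 8.4, 0.8]
finger_gap: 0.0853
finger_force: 4.4
```

```bash
python3 - <<'E'
from h import *;import pickle
st();c=wcam();pickle.dump(c,open("w2.pkl","wb"))
cv2.imwrite("pics/w2.png",cv2.resize(cv2.cvtColor(c["color"],cv2.COLOR_RGB2BGR),(800,600),interpolation=cv2.INTER_CUBIC))
E
```

```text
4.075 pos [408.  310.7 177.9] yaw(tool y) deg -6.54 tilt [-0.0013  0.0043] F [-5.19  8.4   0.81] gap 0.08533353019676841
```

View pics/w2.png

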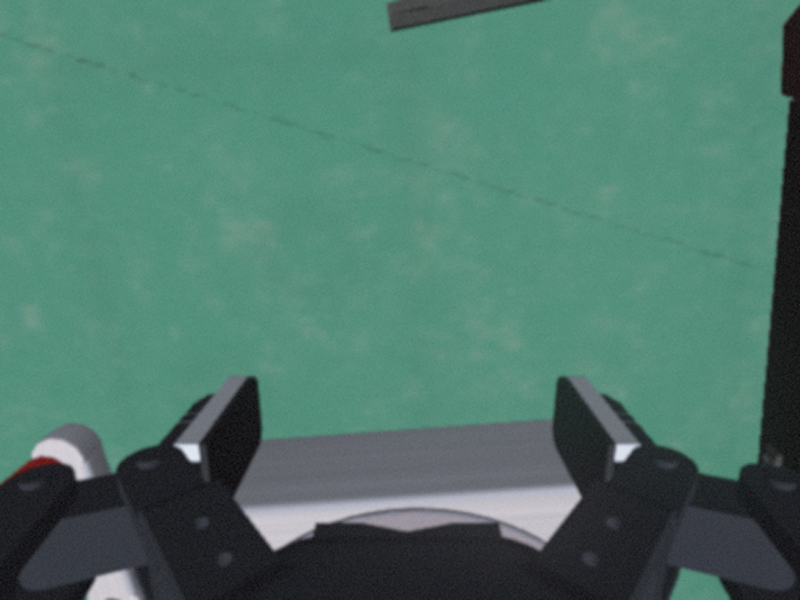

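Wrist view: the left finger touches the rear face, and the fixture has begun to swing (rear bottom edge runs from (245,440) to (555,420)). The force is about 10 N. Next is the right corner.

```bash
python3 plan.py "1.5,0.8,0.5;1.2,0.95,0.4;1.2,1.05,0.4;1.2,1.2,0.3;1.2,1.35,0.2;1.2,1.55,0.1;1.2,1.75,0;1.2,1.95,-0.1;1.2,2.15,-0.2;1.2,2.35,-0.3;1.2,2.55,-0.4;1.2,2.7,-0.4"
```

```text
[[0.224, -0.228, 0, -0.05], [0.287, -0.337, 0, -0.095], [0.237, -0.331, 0, -0.105], [0.151, -0.421, 0, -0.12], [0.064, -0.511, 0, -0.135], [-0.047, -0.599, 0, -0.155], [-0.158, -0.686, 0, -0.175], [-0.27, -0.773, 0, -0.195], [-0.381, -0.861, 0, -0.215], [-0.492, -0.948, 0, -0.235], [-0.603, -1.035, 0, -0.255], [-0.678, -1.026, 0, -0.27]]
```

>>> {"fn": "drive_tool", "kwargs": {"plan": [[0.22, -0.23, 0, -0.05], [0.29, -0.34, 0, -0.095], [0.24, -0.33, 0, -0.105], [0.15, -0.42, 0, -0.12], [0.06, -0.51, 0, -0.135], [-0.05, -0.6, 0, -0.155], [-0.16, -0.69, 0, -0.175], [-0.27, -0.77, 0, -0.195], [-0.38, -0.86, 0, -0.215], [-0.49, -0.95, 0, -0.235], [-0.6, -1.03, 0, -0.255], [-0.68, -1.03, 0, -0.27]]}}

```text
clock: 5.62
tool_pos: [0.3977, 0.3061, 0.1784]
eef_rot: [-0.002, 0.651, 0.759, 0.004]
wrist_force: [-3.8, 13.7, -1.8]
finger_gap: 0.0853
finger_force: 7.1
```

```bash
cat >> h.py <<'E'
def LR():
    # actual L,R,Y in cm in reference frame (start pose 402.6,321.7, yaw .11)
    s=manip.sense();q=s["eef_rot"];M=Rn.from_quat([q[1],q[2],q[3],q[0]]).as_matrix();p=np.array(s["tool_pos"])
    t=-(np.arctan2(M[1,1],M[0,1])-np.radians(.11));A=32.17-p[1]*100
    print("act L %.2f R %.2f Y %.2f t %.3f clk %.2f"%(A+5*t,A-5*t,p[0]*100-40.26,t,s["clock"]),"F",np.round(s["wrist_force"],1),"T",np.round(s["ft_torque"],2))
E
python3 - <<'E'
from h import *
LR();c=wcam()
g=c["color"].astype(int);col=g[:,:,1]-g[:,:,0]
# green -> grey boundary (rear bottom edge, z=4mm) in columns between fingers
P=[]
for u in range(175,350,10):
    k=np.where(col[150:,u]<15)[0]
    if len(k): P.append(px2w(c,u,150+k[0],.004)*1000)
P=np.array(P);print(P[:,:2].round(1).tolist())
print(np.polyfit(P[:,0]-402,P[:,1],1))
E
```

```text
act L 0.80 R 2.31 Y -0.49 t -0.150 clk 5.62 F [-3.8 13.7 -1.8] T [ 2.76  0.63 -0.71]
[[357.1, 287.8], [362.2, 288.0], [367.3, 288.2], [372.4, 288.4], [377.5, 288.6], [382.6, 288.8], [387.7, 289.6], [392.8, 289.8], [398.0, 290.0], [403.2, 290.2], [408.3, 290.4], [413.4, 291.1], [418.6, 291.3], [423.8, 291.5], [429.0, 291.7], [434.2, 291.9], [439.3, 292.7], [444.6, 292.9]]
[5.98397892e-02 2.90241212e+02]
```

```bash
cat > meas.py <<'E'
from h import *
LR();c=wcam();g=c["color"].astype(int);col=g[:,:,1]-g[:,:,0];P=[]
for u in range(175,350,5):
    k=np.where(col[150:,u]<15)[0]
    if len(k): P.append(px2w(c,u,150+k[0],.004)*1000)
P=np.array(P);f=np.polyfit(P[:,0]-402,P[:,1],1);r=P[:,1]-np.polyval(f,P[:,0]-402)
k=abs(r)<1;f=np.polyfit(P[k,0]-402,P[k,1],1)
m,y=f;print("slope %.3f y %.1f n %d; contacts L %.2f R %.2f; togo L %.1f R %.1f mm"%(m,y,k.sum(),1.2+(297.2-y-50*m)/10,1.2+(297.2-y+50*m)/10,y+50*m-238.4,y-50*m-240.6))
E
python3 plan.py "1.35,2.3,-0.4;1.5,1.9,-0.4;1.6,1.75,-0.4;1.7,1.75,-0.4;1.85,1.75,-0.3;2,1.75,-0.2;2.2,1.75,-0.1;2.4,1.75,0;2.6,1.75,0.1;2.8,1.75,0.2;3,1.75,0.3;3.2,1.75,0.4"
```

```text
[[0.124, 0.019, 0, 0.055], [0.247, 0.037, 0, 0.11], [0.272, 0.041, 0, 0.135], [0.222, 0.034, 0, 0.145], [0.133, 0.121, 0, 0.16], [0.044, 0.209, 0, 0.175], [-0.07, 0.293, 0, 0.195], [-0.183, 0.377, 0, 0.215], [-0.297, 0.461, 0, 0.235], [-0.411, 0.545, 0, 0.255], [-0.525, 0.629, 0, 0.275], [-0.639, 0.713, 0, 0.295]]
```

>>> {"fn": "drive_tool", "kwargs": {"plan": [[0.12, 0.02, 0, 0.055], [0.25, 0.04, 0, 0.11], [0.27, 0.04, 0, 0.135], [0.22, 0.03, 0, 0.145], [0.13, 0.12, 0, 0.16], [0.04, 0.21, 0, 0.175], [-0.07, 0.29, 0, 0.195], [-0.18, 0.38, 0, 0.215], [-0.3, 0.46, 0, 0.235], [-0.41, 0.55, 0, 0.255], [-0.52, 0.63, 0, 0.275], [-0.64, 0.71, 0, 0.295]]}}

```text
clock: 7.18
tool_pos: [0.4072, 0.3005, 0.1786]
eef_rot: [-0.001, 0.754, 0.656, 0.004]
wrist_force: [1.9, 13.0, -3.9]
finger_gap: 0.0854
finger_force: 6.1
```

```bash
python3 meas.py; python3 - <<'E'
from h import *
c=manip.capture("top");im=cv2.cvtColor(c["color"],cv2.COLOR_RGB2BGR)[143:248,150:290]
cv2.imwrite("pics/crop2.png",cv2.resize(im,None,fx=5.7,fy=5.7,interpolation=cv2.INTER_CUBIC)[:600,:800])
E
```

```text
act L 2.82 R 1.42 Y 0.46 t 0.140 clk 7.17 F [ 1.9 13.  -3.9] T [ 2.47 -0.27  0.64]
slope -0.051 y 284.6 n 35; contacts L 2.72 R 2.20; togo L 43.6 R 46.6 mm
```

View pics/crop2.png

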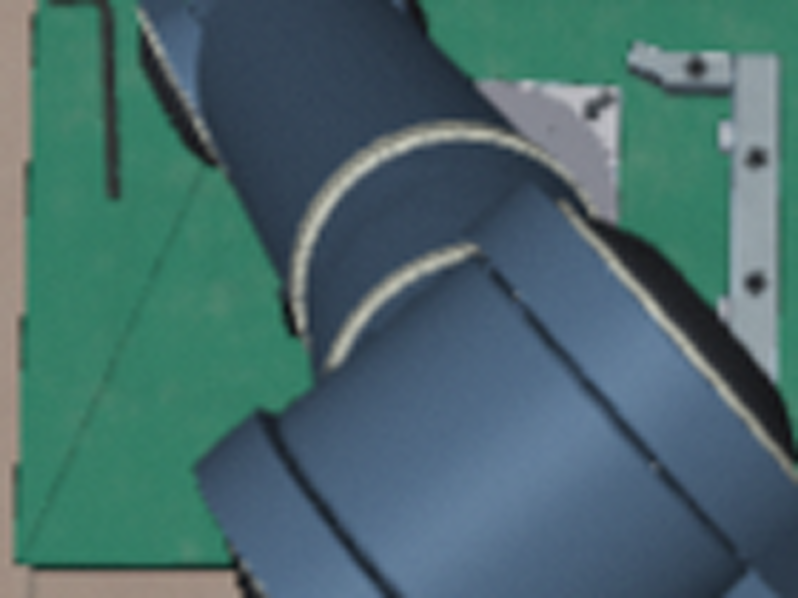

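The top view shows the front-left corner at (619,87). The fixture is about 13 mm ahead and roughly on the dock's axis, and the dock and hex key haven't moved. I'll have the script propose each next push.

```bash
cat > nxt.py <<'E'
# nxt.py side target_slope : measure, then propose rows
import sys,json,subprocess,re
out=subprocess.run(["python3","meas.py"],capture_output=True,text=True).stdout;print(out,end="")
side,m1=sys.argv[1],float(sys.argv[2]);over=float(sys.argv[3]) if len(sys.argv)>3 else .5
m=float(re.search(r"slope (\S+)",out)[1]);C=[float(a) for a in re.search(r"contacts L (\S+) R ([\d.]+)",out).groups()]
S=json.load(open("cmd.json"));i=0 if side=="L" else 1;j=1-i
d=abs(m1-m)*8.8;end=C[i]+d+over;park=C[j]-.14*d-.35;Ye=-6.6*m1-.15
a=C[i]-.05;n=int(min(9,max(3,np_:=(end-a)/.16+1)));W=[]
def w(p,q,Y): r=[0,0,Y];r[i]=p;r[j]=q;return r
Y0=S[2]
W.append(w((S[i]+a)/2,(S[j]+park)/2,Y0));W.append(w(a-.1,park,Y0));W.append(w(a,park,Y0))
for k in range(1,n+1): W.append(w(a+(end-a)*k/n,park,Y0+(Ye-Y0)*k/n))
print("cmd",S,"->",[round(x,2) for x in W[-1]],"step",round((end-a)/n,2))
print(subprocess.run(["python3","plan.py",";".join(",".join("%.3f"%x for x in r) for r in W)],capture_output=True,text=True).stdout)
E
python3 nxt.py R 0.035
```

```text
act L 2.85 R 1.44 Y 0.47 t 0.141 clk 7.28 F [ 3.3 11.4 -3.8] T [ 2.33 -0.34  0.53]
slope -0.054 y 284.4 n 35; contacts L 2.75 R 2.21; togo L 43.3 R 46.5 mm
cmd [3.2, 1.75, 0.4] -> [2.29, 3.49, -0.38] step 0.15
[[0.124, -0.018, 0, -0.066], [0.297, -0.043, 0, -0.122], [0.247, -0.036, 0, -0.132], [0.162, -0.112, 0, -0.1468], [0.076, -0.187, 0, -0.1616], [-0.01, -0.261, 0, -0.1764], [-0.096, -0.337, 0, -0.1913], [-0.182, -0.412, 0, -0.2061], [-0.268, -0.487, 0, -0.2209], [-0.353, -0.562, 0, -0.2357], [-0.439, -0.637, 0, -0.2505], [-0.525, -0.713, 0, -0.2653]]
```

>>> {"fn": "drive_tool", "kwargs": {"plan": [[0.12, -0.02, 0, -0.066], [0.3, -0.04, 0, -0.122], [0.25, -0.04, 0, -0.132], [0.16, -0.11, 0, -0.147], [0.08, -0.19, 0, -0.162], [-0.01, -0.26, 0, -0.176], [-0.1, -0.34, 0, -0.191], [-0.18, -0.41, 0, -0.206], [-0.27, -0.49, 0, -0.221], [-0.35, -0.56, 0, -0.236], [-0.44, -0.64, 0, -0.25], [-0.52, -0.71, 0, -0.265]]}}

```text
clock: 8.82
tool_pos: [0.3984, 0.296, 0.1783]
eef_rot: [-0.002, 0.663, 0.749, 0.004]
wrist_force: [-3.3, 12.9, -3.0]
finger_gap: 0.0849
finger_force: 6.7
```

```bash
python3 nxt.py L -0.075
```

```text
act L 1.97 R 3.16 Y -0.42 t -0.119 clk 8.82 F [-3.3 12.9 -3. ] T [ 2.65  0.39 -0.61]
slope 0.035 y 280.2 n 35; contacts L 2.73 R 3.08; togo L 43.5 R 37.8 mm
cmd [2.29, 3.493, -0.381] -> [4.2, 2.59, 0.34] step 0.17
[[0.126, 0.015, 0, 0.0644], [0.302, 0.037, 0, 0.1189], [0.253, 0.031, 0, 0.1289], [0.159, 0.101, 0, 0.1458], [0.066, 0.17, 0, 0.1626], [-0.028, 0.24, 0, 0.1795], [-0.121, 0.311, 0, 0.1964], [-0.214, 0.38, 0, 0.2132], [-0.308, 0.45, 0, 0.2301], [-0.401, 0.521, 0, 0.247], [-0.494, 0.59, 0, 0.2638], [-0.588, 0.66, 0, 0.2807]]
```

>>> {"fn": "drive_tool", "kwargs": {"plan": [[0.13, 0.02, 0, 0.064], [0.3, 0.04, 0, 0.119], [0.25, 0.03, 0, 0.129], [0.16, 0.1, 0, 0.146], [0.07, 0.17, 0, 0.163], [-0.03, 0.24, 0, 0.18], [-0.12, 0.31, 0, 0.196], [-0.21, 0.38, 0, 0.213], [-0.31, 0.45, 0, 0.23], [-0.4, 0.52, 0, 0.247], [-0.49, 0.59, 0, 0.264], [-0.59, 0.66, 0, 0.281]]}}

```text
clock: 10.38
tool_pos: [0.4069, 0.291, 0.1786]
eef_rot: [-0.001, 0.76, 0.65, 0.004]
wrist_force: [2.8, 11.9, -3.7]
finger_gap: 0.0853
finger_force: 6.2
```

```bash
python3 nxt.py R 0.028
```

```text
act L 3.85 R 2.29 Y 0.43 t 0.157 clk 10.38 F [ 2.8 11.9 -3.7] T [ 2.48 -0.29  0.65]
slope -0.064 y 275.0 n 35; contacts L 3.74 R 3.10; togo L 33.4 R 37.6 mm
cmd [4.198, 2.594, 0.345] -> [3.28, 4.41, -0.33] step 0.15
[[0.115, -0.019, 0, -0.0689], [0.279, -0.045, 0, -0.1277], [0.23, -0.037, 0, -0.1377], [0.143, -0.1, 0, -0.1528], [0.056, -0.162, 0, -0.1679], [-0.03, -0.225, 0, -0.183], [-0.117, -0.287, 0, -0.1981], [-0.204, -0.35, 0, -0.2132], [-0.29, -0.412, 0, -0.2283], [-0.377, -0.475, 0, -0.2434], [-0.464, -0.537, 0, -0.2586], [-0.55, -0.6, 0, -0.2737]]
```

>>> {"fn": "drive_tool", "kwargs": {"plan": [[0.12, -0.02, 0, -0.069], [0.28, -0.05, 0, -0.128], [0.23, -0.04, 0, -0.138], [0.14, -0.1, 0, -0.153], [0.06, -0.16, 0, -0.168], [-0.03, -0.23, 0, -0.183], [-0.12, -0.29, 0, -0.198], [-0.2, -0.35, 0, -0.213], [-0.29, -0.41, 0, -0.228], [-0.38, -0.48, 0, -0.243], [-0.46, -0.54, 0, -0.259], [-0.55, -0.6, 0, -0.274]]}}

```text
clock: 11.92
tool_pos: [0.3985, 0.2863, 0.1782]
eef_rot: [-0.002, 0.666, 0.746, 0.003]
wrist_force: [-2.9, 12.9, -2.4]
finger_gap: 0.0855
finger_force: 7.0
```

```bash
python3 nxt.py L -0.07;python3 - <<'E'
from h import *
c=manip.capture("top");im=cv2.cvtColor(c["color"],cv2.COLOR_RGB2BGR)[143:248,150:290]
cv2.imwrite("pics/crop3.png",cv2.resize(im,None,fx=5.7,fy=5.7,interpolation=cv2.INTER_CUBIC)[:600,:800])
E
```

```text
act L 2.98 R 4.09 Y -0.41 t -0.112 clk 11.93 F [-2.9 12.9 -2.4] T [ 2.78  0.59 -0.72]
slope 0.018 y 270.0 n 35; contacts L 3.83 R 4.01; togo L 32.5 R 28.5 mm
cmd [3.277, 4.41, -0.335] -> [5.1, 3.55, 0.31] step 0.15
[[0.088, 0.01, 0, 0.0681], [0.226, 0.026, 0, 0.1261], [0.176, 0.02, 0, 0.1361], [0.095, 0.083, 0, 0.1508], [0.014, 0.147, 0, 0.1655], [-0.067, 0.21, 0, 0.1802], [-0.149, 0.273, 0, 0.195], [-0.23, 0.335, 0, 0.2097], [-0.311, 0.398, 0, 0.2244], [-0.392, 0.462, 0, 0.2391], [-0.473, 0.525, 0, 0.2538], [-0.555, 0.588, 0, 0.2685]]
```

View pics/crop3.png

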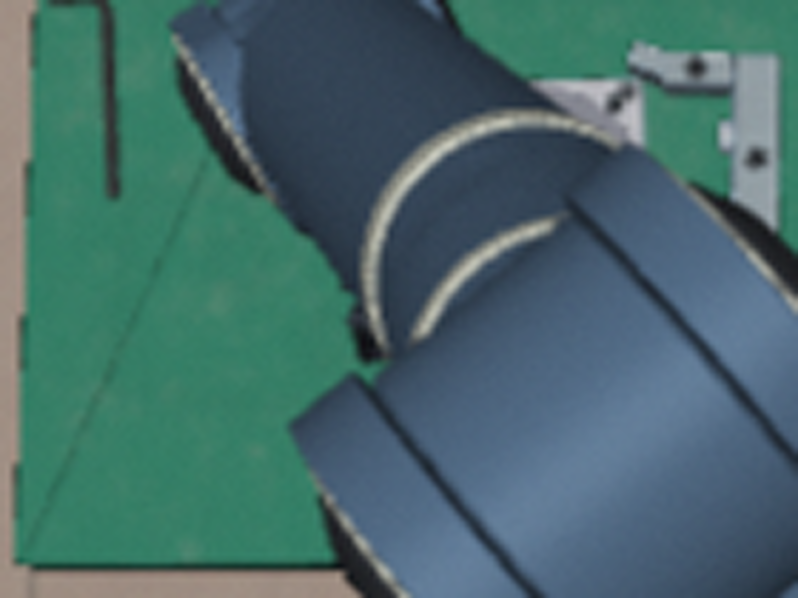

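The front-left corner is at (642,80), about to enter the left cheek and roughly 0.7 mm off the dock's axis. About 31–35 mm remain.

>>> {"fn": "drive_tool", "kwargs": {"plan": [[0.09, 0.01, 0, 0.068], [0.23, 0.03, 0, 0.126], [0.18, 0.02, 0, 0.136], [0.1, 0.08, 0, 0.151], [0.01, 0.15, 0, 0.166], [-0.07, 0.21, 0, 0.18], [-0.15, 0.27, 0, 0.195], [-0.23, 0.34, 0, 0.21], [-0.31, 0.4, 0, 0.224], [-0.39, 0.46, 0, 0.239], [-0.47, 0.53, 0, 0.254], [-0.55, 0.59, 0, 0.268]]}}

```text
clock: 13.52
tool_pos: [0.4064, 0.2814, 0.1784]
eef_rot: [-0.001, 0.758, 0.653, 0.004]
wrist_force: [1.3, 13.0, -4.6]
finger_gap: 0.0853
finger_force: 6.1
```

```bash
python3 nxt.py R 0.02
```

```text
act L 4.78 R 3.28 Y 0.38 t 0.151 clk 13.53 F [ 1.3 13.  -4.6] T [ 2.49 -0.2   0.59]
slope -0.068 y 265.7 n 35; contacts L 4.69 R 4.02; togo L 23.9 R 28.4 mm
cmd [5.104, 3.552, 0.312] -> [4.23, 5.29, -0.28] step 0.15
[[0.112, -0.018, 0, -0.0645], [0.274, -0.043, 0, -0.119], [0.224, -0.035, 0, -0.129], [0.141, -0.089, 0, -0.1437], [0.059, -0.143, 0, -0.1584], [-0.024, -0.197, 0, -0.1731], [-0.107, -0.25, 0, -0.1879], [-0.19, -0.304, 0, -0.2026], [-0.273, -0.358, 0, -0.2173], [-0.356, -0.412, 0, -0.232], [-0.439, -0.466, 0, -0.2467], [-0.522, -0.52, 0, -0.2614]]
```

>>> {"fn": "drive_tool", "kwargs": {"plan": [[0.11, -0.02, 0, -0.065], [0.27, -0.04, 0, -0.119], [0.22, -0.04, 0, -0.129], [0.14, -0.09, 0, -0.144], [0.06, -0.14, 0, -0.158], [-0.02, -0.2, 0, -0.173], [-0.11, -0.25, 0, -0.188], [-0.19, -0.3, 0, -0.203], [-0.27, -0.36, 0, -0.217], [-0.36, -0.41, 0, -0.232], [-0.44, -0.47, 0, -0.247], [-0.52, -0.52, 0, -0.261]]}}

```text
clock: 15.08
tool_pos: [0.399, 0.2772, 0.1781]
eef_rot: [-0.002, 0.668, 0.744, 0.003]
wrist_force: [-4.1, 14.7, -1.7]
finger_gap: 0.0857
finger_force: 7.4
```

```bash
python3 nxt.py L -0.06
```

```text
act L 3.92 R 4.97 Y -0.36 t -0.105 clk 15.07 F [-4.1 14.7 -1.7] T [ 3.    0.78 -0.7 ]
slope 0.012 y 260.9 n 35; contacts L 4.77 R 4.89; togo L 23.1 R 19.7 mm
cmd [4.232, 5.294, -0.282] -> [5.9, 4.45, 0.25] step 0.15
[[0.088, 0.009, 0, 0.0665], [0.226, 0.024, 0, 0.1231], [0.176, 0.019, 0, 0.1331], [0.096, 0.077, 0, 0.1479], [0.015, 0.134, 0, 0.1627], [-0.065, 0.192, 0, 0.1775], [-0.146, 0.25, 0, 0.1923], [-0.226, 0.308, 0, 0.2071], [-0.307, 0.366, 0, 0.2219], [-0.388, 0.423, 0, 0.2367], [-0.468, 0.481, 0, 0.2515]]
```

>>> {"fn": "drive_tool", "kwargs": {"plan": [[0.09, 0.01, 0, 0.066], [0.23, 0.02, 0, 0.123], [0.18, 0.02, 0, 0.133], [0.1, 0.08, 0, 0.148], [0.02, 0.13, 0, 0.163], [-0.06, 0.19, 0, 0.177], [-0.15, 0.25, 0, 0.192], [-0.23, 0.31, 0, 0.207], [-0.31, 0.37, 0, 0.222], [-0.39, 0.42, 0, 0.237], [-0.47, 0.48, 0, 0.251]]}}

```text
clock: 16.5
tool_pos: [0.4057, 0.2729, 0.1784]
eef_rot: [-0.001, 0.754, 0.657, 0.004]
wrist_force: [1.6, 13.0, -3.3]
finger_gap: 0.0852
finger_force: 6.2
```

```bash
python3 nxt.py R 0.015
```

```text
act L 5.58 R 4.18 Y 0.31 t 0.140 clk 16.50 F [ 1.6 13.  -3.3] T [ 2.48 -0.16  0.59]
slope -0.061 y 257.2 n 35; contacts L 5.51 R 4.89; togo L 15.7 R 19.7 mm
cmd [5.904, 4.451, 0.246] -> [5.07, 6.06, -0.25] step 0.15
[[0.111, -0.016, 0, -0.0614], [0.272, -0.04, 0, -0.1127], [0.222, -0.033, 0, -0.1227], [0.138, -0.083, 0, -0.1379], [0.053, -0.133, 0, -0.1532], [-0.031, -0.183, 0, -0.1684], [-0.115, -0.234, 0, -0.1836], [-0.2, -0.283, 0, -0.1989], [-0.284, -0.333, 0, -0.2141], [-0.368, -0.384, 0, -0.2293], [-0.453, -0.434, 0, -0.2446]]
```

>>> {"fn": "drive_tool", "kwargs": {"plan": [[0.11, -0.02, 0, -0.061], [0.27, -0.04, 0, -0.113], [0.22, -0.03, 0, -0.123], [0.14, -0.08, 0, -0.138], [0.05, -0.13, 0, -0.153], [-0.03, -0.18, 0, -0.168], [-0.11, -0.23, 0, -0.184], [-0.2, -0.28, 0, -0.199], [-0.28, -0.33, 0, -0.214], [-0.37, -0.38, 0, -0.229], [-0.45, -0.43, 0, -0.245]]}}

```text
clock: 17.92
tool_pos: [0.3994, 0.2701, 0.1783]
eef_rot: [-0.002, 0.67, 0.742, 0.004]
wrist_force: [-5.6, 18.0, -3.1]
finger_gap: 0.0854
finger_force: 9.1
```

```bash
python3 nxt.py L -0.06;python3 - <<'E'
from h import *
c=manip.capture("side");im=cv2.cvtColor(c["color"],cv2.COLOR_RGB2BGR)[170:250,215:322]
cv2.imwrite("pics/s2.png",cv2.resize(im,(800,600),interpolation=cv2.INTER_CUBIC))
E
```

```text
act L 4.66 R 5.65 Y -0.32 t -0.099 clk 17.93 F [-5.6 18.  -3.1] T [ 3.62  0.87 -0.9 ]
slope -0.002 y 253.7 n 35; contacts L 5.55 R 5.54; togo L 15.3 R 13.2 mm
cmd [5.066, 6.059, -0.249] -> [6.56, 5.12, 0.25] step 0.15
[[0.126, 0.013, 0, 0.0687], [0.302, 0.03, 0, 0.1274], [0.252, 0.025, 0, 0.1374], [0.17, 0.088, 0, 0.1525], [0.087, 0.15, 0, 0.1677], [0.005, 0.214, 0, 0.1828], [-0.078, 0.277, 0, 0.198], [-0.16, 0.34, 0, 0.2131], [-0.243, 0.402, 0, 0.2283], [-0.325, 0.465, 0, 0.2434]]
```

Force was close to the limit because the front-left corner rubs the left cheek. From here the right pushes will be shorter and the heading biased to the right.

```bash
echo '[5.066, 6.059, -0.249]' > cmd.json; python3 nxt.py L -0.085
```

```text
act L 4.66 R 5.66 Y -0.33 t -0.099 clk 18.02 F [-4.8 16.  -2.3] T [ 3.4   0.81 -0.84]
slope -0.000 y 253.7 n 35; contacts L 5.55 R 5.55; togo L 15.3 R 13.1 mm
cmd [5.066, 6.059, -0.249] -> [6.8, 5.1, 0.41] step 0.14
[[0.132, 0.013, 0, 0.0699], [0.313, 0.031, 0, 0.1298], [0.264, 0.026, 0, 0.1398], [0.185, 0.092, 0, 0.1542], [0.106, 0.158, 0, 0.1686], [0.026, 0.224, 0, 0.1831], [-0.052, 0.289, 0, 0.1975], [-0.131, 0.356, 0, 0.2119], [-0.21, 0.421, 0, 0.2263], [-0.29, 0.487, 0, 0.2408], [-0.369, 0.553, 0, 0.2552], [-0.448, 0.619, 0, 0.2696]]
```

>>> {"fn": "drive_tool", "kwargs": {"plan": [[0.13, 0.01, 0, 0.07], [0.31, 0.03, 0, 0.13], [0.26, 0.03, 0, 0.14], [0.19, 0.05, 0, 0.154], [0.11, 0.07, 0, 0.169], [0.03, 0.09, 0, 0.183], [-0.05, 0.12, 0, 0.198], [-0.13, 0.15, 0, 0.212], [-0.21, 0.18, 0, 0.226], [-0.29, 0.21, 0, 0.241], [-0.37, 0.24, 0, 0.255], [-0.45, 0.27, 0, 0.27]]}}

```text
clock: 19.58
tool_pos: [0.405, 0.2655, 0.1789]
eef_rot: [-0.0, 0.762, 0.647, 0.006]
wrist_force: [3.2, 13.7, -3.5]
finger_gap: 0.0854
finger_force: 7.0
```

```bash
echo '[6.8, 5.1, 0.06]' > cmd.json; python3 nxt.py R -0.03 0.4
```

```text
act L 6.45 R 4.80 Y 0.24 t 0.164 clk 19.57 F [ 3.2 13.7 -3.5] T [ 2.85 -0.64  0.74]
slope -0.069 y 249.2 n 35; contacts L 6.34 R 5.65; togo L 7.4 R 12.1 mm
cmd [6.8, 5.1, 0.06] -> [5.94, 6.39, 0.05] step 0.16
[[0.088, -0.015, 0, -0.0679], [0.226, -0.039, 0, -0.1258], [0.176, -0.03, 0, -0.1358], [0.098, -0.019, 0, -0.1517], [0.019, -0.008, 0, -0.1675], [-0.059, 0.003, 0, -0.1834], [-0.138, 0.014, 0, -0.1993], [-0.216, 0.025, 0, -0.2151]]
```

>>> {"fn": "drive_tool", "kwargs": {"plan": [[0.09, -0.02, 0, -0.068], [0.23, -0.04, 0, -0.126], [0.18, -0.05, 0, -0.136], [0.09, -0.1, 0, -0.151], [0.0, -0.15, 0, -0.167], [-0.09, -0.19, 0, -0.183], [-0.18, -0.23, 0, -0.199], [-0.26, -0.27, 0, -0.215]]}}

```text
clock: 20.62
tool_pos: [0.3999, 0.2625, 0.1782]
eef_rot: [-0.002, 0.69, 0.723, 0.003]
wrist_force: [-3.6, 14.9, -1.6]
finger_gap: 0.0856
finger_force: 7.0
```

```bash
echo '[5.94, 6.39, -0.25]' > cmd.json; python3 nxt.py L -0.085
```

```text
act L 5.69 R 6.14 Y -0.27 t -0.045 clk 20.62 F [-3.6 14.9 -1.6] T [ 2.82  0.54 -0.73]
slope -0.023 y 247.3 n 35; contacts L 6.30 R 6.08; togo L 7.8 R 7.8 mm
cmd [5.94, 6.39, -0.25] -> [7.35, 5.65, 0.41] step 0.16
[[0.106, 0.005, 0, 0.0523], [0.263, 0.012, 0, 0.0946], [0.213, 0.01, 0, 0.1046], [0.13, 0.1, 0, 0.1203], [0.048, 0.191, 0, 0.1359], [-0.035, 0.282, 0, 0.1516], [-0.117, 0.373, 0, 0.1672], [-0.2, 0.463, 0, 0.1829], [-0.282, 0.555, 0, 0.1985], [-0.364, 0.645, 0, 0.2142]]
```

>>> {"fn": "drive_tool", "kwargs": {"plan": [[0.11, 0.0, 0, 0.052], [0.26, 0.01, 0, 0.095], [0.21, 0.01, 0, 0.105], [0.13, 0.05, 0, 0.12], [0.05, 0.08, 0, 0.136], [-0.03, 0.11, 0, 0.152], [-0.12, 0.15, 0, 0.167], [-0.2, 0.19, 0, 0.183], [-0.28, 0.23, 0, 0.198], [-0.36, 0.27, 0, 0.214]]}}

```text
clock: 21.92
tool_pos: [0.4044, 0.2599, 0.1787]
eef_rot: [-0.001, 0.762, 0.648, 0.005]
wrist_force: [3.7, 14.4, -2.5]
finger_gap: 0.0857
finger_force: 7.0
```

```bash
echo '[7.35, 5.65, 0.03]' > cmd.json; python3 nxt.py R -0.03 0.4
```

```text
act L 7.00 R 5.36 Y 0.18 t 0.164 clk 21.93 F [ 3.7 14.4 -2.5] T [ 2.83 -0.53  0.72]
slope -0.073 y 243.8 n 35; contacts L 6.90 R 6.17; togo L 1.8 R 6.9 mm
cmd [7.35, 5.65, 0.03] -> [6.5, 6.95, 0.05] step 0.14
[[0.094, -0.016, 0, -0.0661], [0.238, -0.041, 0, -0.1223], [0.189, -0.032, 0, -0.1323], [0.121, -0.018, 0, -0.1461], [0.054, -0.003, 0, -0.1599], [-0.014, 0.011, 0, -0.1737], [-0.081, 0.026, 0, -0.1875], [-0.149, 0.041, 0, -0.2013], [-0.216, 0.055, 0, -0.2151]]
```

>>> {"fn": "drive_tool", "kwargs": {"plan": [[0.09, -0.02, 0, -0.066], [0.24, -0.04, 0, -0.122], [0.18, -0.05, 0, -0.132], [0.11, -0.09, 0, -0.146], [0.04, -0.12, 0, -0.16], [-0.04, -0.15, 0, -0.174], [-0.11, -0.18, 0, -0.187], [-0.18, -0.21, 0, -0.201], [-0.25, -0.23, 0, -0.215]]}}

```text
clock: 23.1
tool_pos: [0.3997, 0.2571, 0.1781]
eef_rot: [-0.002, 0.69, 0.723, 0.002]
wrist_force: [-3.4, 14.7, -0.8]
finger_gap: 0.0856
finger_force: 7.2
```

```bash
echo '[6.5, 6.95, -0.23]' > cmd.json; python3 nxt.py L -0.075 0.4;python3 - <<'E'
from h import *
c=manip.capture("top");im=cv2.cvtColor(c["color"],cv2.COLOR_RGB2BGR)[148:208,230:300]
cv2.imwrite("pics/crop4.png",cv2.resize(im,None,fx=10,fy=10,interpolation=cv2.INTER_CUBIC))
E
```

```text
act L 6.24 R 6.69 Y -0.29 t -0.045 clk 23.10 F [-3.4 14.7 -0.8] T [ 2.89  0.67 -0.72]
slope -0.029 y 241.5 n 35; contacts L 6.91 R 6.62; togo L 1.7 R 2.4 mm
cmd [6.5, 6.95, -0.23] -> [7.71, 6.21, 0.34] step 0.14
[[0.094, 0.004, 0, 0.0548], [0.238, 0.011, 0, 0.0997], [0.188, 0.008, 0, 0.1097], [0.113, 0.101, 0, 0.1239], [0.037, 0.194, 0, 0.1382], [-0.038, 0.286, 0, 0.1524], [-0.114, 0.378, 0, 0.1667], [-0.189, 0.471, 0, 0.1809], [-0.265, 0.564, 0, 0.1952]]
```

View pics/crop4.png

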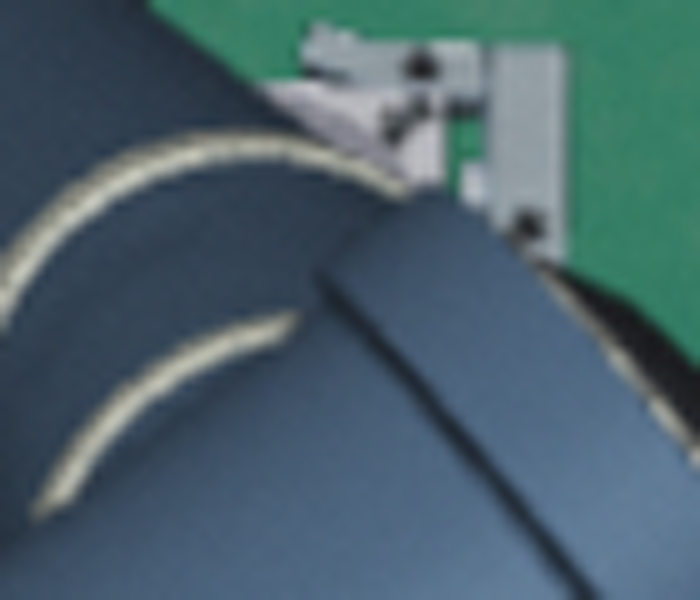

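The front-left corner is at (443,87), about 5–6 mm short of the pad, and the fixture is close to the left cheek. So the wrist estimate reads about 4 mm too far ahead. I'll keep walking and drag slightly to the right.

>>> {"fn": "drive_tool", "kwargs": {"plan": [[0.09, 0.0, 0, 0.055], [0.24, 0.0, 0, 0.1], [0.19, 0.0, 0, 0.11], [0.11, 0.02, 0, 0.124], [0.04, 0.04, 0, 0.138], [-0.04, 0.06, 0, 0.152], [-0.11, 0.08, 0, 0.167], [-0.19, 0.1, 0, 0.181], [-0.26, 0.12, 0, 0.195]]}}

```text
clock: 24.32
tool_pos: [0.4028, 0.2551, 0.1786]
eef_rot: [-0.001, 0.756, 0.655, 0.005]
wrist_force: [2.6, 14.9, -3.2]
finger_gap: 0.0858
finger_force: 7.0
```

```bash
echo '[7.71, 6.21, -0.11]' > cmd.json; sed -i 's/Ye=-6.6\*m1-.15/Ye=float(sys.argv[4]) if len(sys.argv)>4 else -6.6*m1-.15/' nxt.py; python3 nxt.py R -0.03 0.4 -0.6
```

```text
act L 7.38 R 5.94 Y 0.02 t 0.144 clk 24.32 F [ 2.6 14.9 -3.2] T [ 2.84 -0.43  0.67]
slope -0.059 y 239.1 n 35; contacts L 7.30 R 6.71; togo L -2.2 R 1.5 mm
cmd [7.71, 6.21, -0.11] -> [6.91, 7.37, -0.6] step 0.14
[[0.086, -0.013, 0, -0.0623], [0.22, -0.033, 0, -0.1146], [0.171, -0.026, 0, -0.1246], [0.087, -0.112, 0, -0.1387], [0.002, -0.199, 0, -0.1528], [-0.082, -0.285, 0, -0.1669], [-0.166, -0.371, 0, -0.181], [-0.251, -0.458, 0, -0.1951]]
```

>>> {"fn": "drive_tool", "kwargs": {"plan": [[0.09, -0.01, 0, -0.062], [0.22, -0.03, 0, -0.115], [0.17, -0.03, 0, -0.125], [0.09, -0.11, 0, -0.139], [0.0, -0.2, 0, -0.153], [-0.08, -0.29, 0, -0.167], [-0.17, -0.37, 0, -0.181], [-0.25, -0.46, 0, -0.195]]}}

```text
clock: 25.38
tool_pos: [0.3972, 0.2522, 0.1782]
eef_rot: [-0.001, 0.691, 0.723, 0.003]
wrist_force: [-0.6, 13.1, -2.9]
finger_gap: 0.0852
finger_force: 6.8
```

```bash
python3 nxt.py L -0.055 0.4 -0.3
```

```text
act L 6.73 R 7.17 Y -0.54 t -0.044 clk 25.38 F [-0.6 13.1 -2.9] T [ 2.71 -0.08 -0.7 ]
slope -0.015 y 237.3 n 35; contacts L 7.27 R 7.12; togo L -1.9 R -2.6 mm
cmd [6.914, 7.365, -0.6] -> [8.02, 6.72, -0.3] step 0.13
[[0.084, 0.004, 0, 0.0475], [0.219, 0.01, 0, 0.085], [0.169, 0.008, 0, 0.095], [0.1, 0.055, 0, 0.1084], [0.031, 0.101, 0, 0.1217], [-0.038, 0.148, 0, 0.1351], [-0.107, 0.195, 0, 0.1485], [-0.176, 0.242, 0, 0.1618], [-0.245, 0.289, 0, 0.1752]]
```

>>> {"fn": "drive_tool", "kwargs": {"plan": [[0.08, 0.0, 0, 0.048], [0.22, 0.01, 0, 0.085], [0.17, 0.01, 0, 0.095], [0.1, 0.05, 0, 0.108], [0.03, 0.1, 0, 0.122], [-0.04, 0.15, 0, 0.135], [-0.11, 0.19, 0, 0.148], [-0.18, 0.24, 0, 0.162], [-0.18, 0.24, 0, 0.162]]}}

```text
clock: 26.55
tool_pos: [0.3992, 0.2518, 0.1782]
eef_rot: [-0.001, 0.744, 0.668, 0.003]
wrist_force: [0.9, 15.7, -4.0]
finger_gap: 0.0854
finger_force: 7.5
```

```bash
echo '[7.89, 6.72, -0.35]' > cmd.json; python3 nxt.py R -0.015 0.35 -0.7
```

```text
act L 7.54 R 6.43 Y -0.34 t 0.110 clk 26.55 F [ 0.9 15.7 -4. ] T [2.98 0.01 0.74]
slope -0.030 y 236.1 n 35; contacts L 7.47 R 7.16; togo L -3.9 R -3.0 mm
cmd [7.89, 6.72, -0.35] -> [7.1, 7.64, -0.7] step 0.13
[[0.099, -0.012, 0, -0.0589], [0.247, -0.029, 0, -0.1078], [0.198, -0.023, 0, -0.1178], [0.121, -0.103, 0, -0.1311], [0.045, -0.182, 0, -0.1444], [-0.031, -0.26, 0, -0.1577], [-0.107, -0.34, 0, -0.171]]
```

>>> {"fn": "drive_tool", "kwargs": {"plan": [[0.1, -0.01, 0, -0.059], [0.25, -0.03, 0, -0.108], [0.2, -0.02, 0, -0.118], [0.12, -0.1, 0, -0.131], [0.05, -0.18, 0, -0.144], [-0.03, -0.26, 0, -0.158], [-0.11, -0.34, 0, -0.171], [-0.11, -0.34, 0, -0.171]]}}

```text
clock: 27.6
tool_pos: [0.3964, 0.2512, 0.1784]
eef_rot: [-0.001, 0.688, 0.726, 0.005]
wrist_force: [1.2, 16.7, -4.9]
finger_gap: 0.0854
finger_force: 8.6
```

```bash
python3 nxt.py L -0.03 0.35 -0.5
```

```text
act L 6.79 R 7.31 Y -0.62 t -0.053 clk 27.60 F [ 1.2 16.7 -4.9] T [ 3.4  -0.26 -0.85]
slope -0.023 y 235.9 n 35; contacts L 7.45 R 7.22; togo L -3.7 R -3.6 mm
cmd [7.102, 7.642, -0.7] -> [7.86, 6.86, -0.5] step 0.15
[[0.12, 0.007, 0, 0.0539], [0.291, 0.016, 0, 0.0979], [0.241, 0.013, 0, 0.1079], [0.161, 0.076, 0, 0.1233], [0.08, 0.138, 0, 0.1387], [-0.0, 0.2, 0, 0.1541]]
```

>>> {"fn": "drive_tool", "kwargs": {"plan": [[0.12, 0.01, 0, 0.054], [0.29, 0.02, 0, 0.098], [0.24, 0.01, 0, 0.108], [0.16, 0.08, 0, 0.123], [0.08, 0.14, 0, 0.139], [0.0, 0.2, 0, 0.154], [0.0, 0.2, 0, 0.154]]}}

```text
clock: 28.52
tool_pos: [0.3973, 0.2512, 0.1781]
eef_rot: [-0.001, 0.739, 0.674, 0.003]
wrist_force: [-0.6, 15.7, -2.1]
finger_gap: 0.0854
finger_force: 7.8
```

```bash
python3 nxt.py R -0.02 0.35 -0.6
```

```text
act L 7.51 R 6.58 Y -0.53 t 0.093 clk 28.52 F [-0.6 15.7 -2.1] T [3.11 0.29 0.8 ]
slope -0.025 y 235.9 n 35; contacts L 7.45 R 7.21; togo L -3.7 R -3.5 mm
cmd [7.862, 6.861, -0.5] -> [7.09, 7.6, -0.6] step 0.15
[[0.116, -0.012, 0, -0.0534], [0.283, -0.028, 0, -0.0967], [0.233, -0.023, 0, -0.1067], [0.156, -0.049, 0, -0.1215], [0.079, -0.075, 0, -0.1363], [0.002, -0.101, 0, -0.1511]]
```

Both corners now stop hard (15–17 N with no movement) and the slope matches the dock's. Next I back off, rise and go to the latch.

>>> {"fn": "drive_tool", "kwargs": {"plan": [[1, 0, 0, -0.03], [2.5, 0, -2, -0.06], [4, -1, -4, -0.1], [4.5, -2.5, -6, -0.1], [4.8, -4.5, -7, -0.1], [4.8, -6, -7, -0.1], [4.8, -7, -7, -0.1], [4.8, -7, -7, -0.1], [4.8, -7, -7, -0.1]]}}

```text
clock: 29.7
tool_pos: [0.3332, 0.3014, 0.2474]
eef_rot: [0.0, 0.707, 0.708, -0.0]
wrist_force: [-0.4, 0.0, -0.8]
finger_gap: 0.0855
finger_force: 0.0
```

```bash
python3 - <<'E'
from h import *
st()
for n in("side","wrist"):
    c=wcam() if n=="wrist" else manip.capture(n);g=c["color"].astype(int);m=((g[:,:,0]>130)&(g[:,:,1]<70)&(g[:,:,2]<70))
    if n=="side": m[:150]=0
    k,l,s,ce=cv2.connectedComponentsWithStats(m.astype(np.uint8))
    for i in range(1,k):
        if s[i,4]>15:
            print(n,s[i],px2w(c,*ce[i],.038)*1000)
# fixture rear edge from side cam: expected px at home
E
```

```text
29.7 pos [333.2 301.4 247.4] yaw(tool y) deg 0.07 tilt [ 0.     -0.0006] F [-0.43  0.01 -0.81] gap 0.08545848425764245
side [324 216   8  13  64] [302.57029994 306.55242251  38.        ]
wrist [191 215  23  22 219] [297.4259934  296.40604477  38.        ]
```

>>> {"fn": "drive_tool", "kwargs": {"plan": [[0, 0, 2.5, 0], [0, 0, 5, 0], [0, 0, 5.7, 0], [0, 0.4, 5.7, 0], [0, 1.2, 5.7, 0], [0, 2, 5.7, 0], [-0.1, 2.7, 5.7, 0], [-0.4, 3.4, 5.7, 0], [-0.8, 4, 5.7, 0], [-1.2, 4.6, 5.7, 0], [-1.7, 5.1, 5.7, 0], [-1.8, 5.3, 5.7, 0]]}}

```text
clock: 31.3
tool_pos: [0.3859, 0.2829, 0.1906]
eef_rot: [-0.0, 0.707, 0.708, -0.001]
wrist_force: [-3.4, -0.1, 2.6]
finger_gap: 0.0856
finger_force: 1.9
```

```bash
cat > knob.py <<'E'
from h import *
st();c=manip.capture("side");g=c["color"].astype(int);m=((g[:,:,0]>120)&(g[:,:,1]<80)&(g[:,:,2]<80));m[:150]=0
k,l,s,ce=cv2.connectedComponentsWithStats(m.astype(np.uint8))
for i in range(1,k):
    if s[i,4]>8: print(s[i],px2w(c,*ce[i],.038)*1000)
E
python3 knob.py
```

```text
31.3 pos [385.9 282.9 190.6] yaw(tool y) deg 0.07 tilt [-0.0013 -0.0011] F [-3.43 -0.05  2.61] gap 0.08562849506829232
[299 215   7  14  69] [350.70777266 282.97588861  38.        ]
```

>>> {"fn": "drive_tool", "kwargs": {"plan": [[0.5, -0.5, 0, 0], [2.5, -0.5, 0, 0], [2.6, 0.8, 0, 0], [2.5, 1.7, 0, 0], [1.9, 1.8, 0, 0], [1.4, 1.9, 0, 0], [0.9, 2, 0, 0], [0.4, 2.1, 0, 0], [-0.1, 2.1, 0, 0], [-0.5, 2.2, 0, 0], [-0.9, 2.2, 0, 0], [-1.2, 2.2, 0, 0]]}}

```text
clock: 32.85
tool_pos: [0.4111, 0.2732, 0.1922]
eef_rot: [0.001, 0.707, 0.707, 0.006]
wrist_force: [9.1, 4.6, -2.6]
finger_gap: 0.0856
finger_force: 4.8
```

```bash
python3 knob.py
```

```text
32.85 pos [411.1 273.2 192.2] yaw(tool y) deg 0.06 tilt [0.0105 0.0064] F [ 9.05  4.58 -2.62] gap 0.08560838120124714
```

>>> {"fn": "drive_tool", "kwargs": {"plan": [[0.5, 0, 0, 0], [1.5, 0, 0, 0], [3, 0, 0, 0], [3.5, 0, -3, 0], [4, 0, -8, 0], [4.5, 0, -12, 0], [4.5, 0, -12, 0]]}}

```text
clock: 33.78
tool_pos: [0.4079, 0.3185, 0.3135]
eef_rot: [-0.0, 0.706, 0.709, 0.003]
wrist_force: [0.3, 0.2, -0.4]
finger_gap: 0.085
finger_force: 0.0
```

```bash
sed -i 's/s\[i,4\]>8/s[i,4]>3/' knob.py; python3 knob.py; python3 - <<'E'
from h import *
c=wcam();g=c["color"].astype(int);m=((g[:,:,0]>110)&(g[:,:,1]<80)&(g[:,:,2]<80))
k,l,s,ce=cv2.connectedComponentsWithStats(m.astype(np.uint8))
for i in range(1,k):
    if s[i,4]>8: print("w",s[i],px2w(c,*ce[i],.038)*1000,px2w(c,*ce[i],.054)*1000)
E
```

```text
33.775 pos [407.9 318.5 313.5] yaw(tool y) deg 0.24 tilt [0.0039 0.0048] F [ 0.3   0.23 -0.4 ] gap 0.08503298032854965
[292 212   7  14  69] [358.39037069 266.94501806  38.        ]
w [190 238  20  30 375] [356.53167424 262.69902056  38.        ] [359.85156791 270.89980995  54.        ]
```

The knob is at about (357,264), still 10 mm from shut, so the thin open finger slid off beside it. I'll close the gripper and push squarely from behind.

>>> {"fn": "drive_tool", "kwargs": {"plan": [[0, -2, 0, 0], [-1, -4, 0, 0], [-2, -5, 0, 0], [-2, -5, 3, 0], [-2, -5, 6, 0], [-2, -5, 9, 0], [-2, -5, 10.5, 0], [-2, -5, 10.8, 0], [-2, -5, 10.8, 0]], "jaw": 0}}

```text
clock: 35.0
tool_pos: [0.358, 0.2968, 0.2031]
eef_rot: [-0.0, 0.706, 0.708, 0.0]
wrist_force: [-0.1, -0.1, -0.8]
finger_gap: 0.0002
finger_force: 0.0
```

```bash
python3 knob.py
```

```text
35.0 pos [358.  296.8 203.1] yaw(tool y) deg 0.11 tilt [0.0006 0.0007] F [-0.13 -0.07 -0.84] gap 0.00017297260374875997
[270 156   3   3   4] [288.26111526  23.65423782  38.        ]
[292 219   4   7  21] [366.11628914 276.26688225  38.        ]
```

>>> {"fn": "drive_tool", "kwargs": {"plan": [[-0.5, 0, 0, 0], [-0.9, 0, 0, 0], [-1.2, 0, 0, 0], [-1.5, 0, 0, 0], [-1.8, 0.1, 0, 0], [-2.1, 0.1, 0, 0], [-2.3, 0.1, 0, 0], [-2.5, 0.1, 0, 0], [-2.6, 0.1, 0, 0], [-2.6, 0.1, 0, 0]]}}

```text
clock: 36.3
tool_pos: [0.3592, 0.2712, 0.2029]
eef_rot: [0.0, 0.706, 0.708, 0.001]
wrist_force: [1.6, 4.9, -0.9]
finger_gap: -0.0001
finger_force: 2.1
```

```bash
python3 knob.py
```

```text
36.3 pos [359.2 271.2 202.9] yaw(tool y) deg 0.13 tilt [0.0015 0.0015] F [ 1.62  4.92 -0.88] gap -0.00014574102241920913
[270 156   3   3   4] [288.26111526  23.65423782  38.        ]
```

>>> {"fn": "drive_tool", "kwargs": {"plan": [[-0.1, 0, 0, 0], [-0.2, 0, 0, 0], [-0.3, 0, 0, 0], [-0.3, 0, 0, 0]]}}

```text
clock: 36.85
tool_pos: [0.359, 0.2704, 0.2031]
eef_rot: [-0.001, 0.706, 0.709, 0.003]
wrist_force: [1.3, 10.6, -5.3]
finger_gap: 0.0003
finger_force: 5.4
```

The latch is against its stop. I'll let go, rise and check.

>>> {"fn": "drive_tool", "kwargs": {"plan": [[0.5, 0, 0, 0], [1.5, 0, 0, 0], [3, 0, -1, 0], [4, 0, -5, 0], [5, 3, -10, 0], [5, 5, -12, 0], [5, 5, -12, 0], [5, 5, -12, 0]]}}

```text
clock: 37.85
tool_pos: [0.4074, 0.3176, 0.3216]
eef_rot: [-0.0, 0.706, 0.708, -0.002]
wrist_force: [0.8, -0.2, -0.3]
finger_gap: 0.0004
finger_force: 0.0
```

```bash
python3 knob.py; python3 - <<'E'
from h import *
c=wcam();g=c["color"].astype(int);m=((g[:,:,0]>110)&(g[:,:,1]<80)&(g[:,:,2]<80))
k,l,s,ce=cv2.connectedComponentsWithStats(m.astype(np.uint8))
for i in range(1,k):
    if s[i,4]>8: print("w",s[i],px2w(c,*ce[i],.038)*1000,px2w(c,*ce[i],.054)*1000)
# ring bright hole / rear edge check: rear bottom edge
col=g[:,:,1]-g[:,:,0];P=[]
for u in range(180,400,10):
    q=np.where(col[120:,u]<15)[0]
    if len(q): P.append(px2w(c,u,120+q[0],.004)[:2]*1000)
print(np.round(P,1).tolist())
# top view: ring hole (white disc) centre now vs start
import pickle
for d in (pickle.load(open("top.pkl","rb")),manip.capture("top")):
    w=(d["color"].min(2)>225);w[:, :150]=0;w[:140]=0;w[230:]=0;w[:,300:]=0
    k,l,s,ce=cv2.connectedComponentsWithStats(w.astype(np.uint8))
    for i in range(1,k):
        if s[i,4]>60: print("hole",s[i],px2w(d,*ce[i],.055)*1000)
E
```

```text
37.85 pos [407.4 317.6 321.6] yaw(tool y) deg 0.15 tilt [-0.0027 -0.0018] F [ 0.75 -0.22 -0.28] gap 0.0003846496548987142
[289 210   7  13  73] [360.12291415 257.51346963  38.        ]
w [197 242  18  23 222] [359.6084125  257.08007868  38.        ] [362.60294558 265.31752625  54.        ]
[[327.0, 251.4], [336.9, 251.5], [346.8, 251.5], [356.7, 251.6], [366.5, 247.3], [376.2, 239.6], [386.4, 251.7], [396.4, 263.5], [406.2, 262.5], [416.0, 263.6], [426.0, 251.9], [436.3, 238.8], [446.4, 234.4], [456.5, 233.4], [467.0, 226.7], [477.9, 214.2], [488.1, 214.2], [498.6, 210.8], [509.4, 205.0], [518.4, 217.8], [518.1, 314.5], [521.0, 369.3]]
hole [225 171  16  15 189] [401.62100249 243.58344383  55.        ]
```

>>> {"fn": "drive_tool", "kwargs": {"plan": [[0.6, 0, -3, 0], [1.2, 0, -5, 0], [1.8, 0, -7, 0], [2.4, -0.6, -8.3, 0], [2.4, -0.6, -8.3, 0], [2.4, -0.6, -8.3, 0]], "jaw": 1}}

```text
clock: 38.75
tool_pos: [0.4023, 0.3414, 0.4047]
eef_rot: [0.0, 0.706, 0.708, -0.001]
wrist_force: [-0.3, -0.6, 0.5]
finger_gap: 0.0853
finger_force: 0.0
```

```bash
python3 - <<'E'
from h import *
import pickle
st()
for d in (pickle.load(open("w1.pkl","rb")),wcam()):
    w=(d["color"].min(2)>215);w[:200]=0;w[:,:215]=0;w[:,320:]=0
    k,l,s,ce=cv2.connectedComponentsWithStats(w.astype(np.uint8))
    for i in range(1,k):
        if s[i,4]>150: print("hole",s[i],px2w(d,*ce[i],.055)*1000)
    g=cv2.cvtColor(d["color"],cv2.COLOR_RGB2GRAY).astype(int);col=d["color"].astype(int);gr=col[:,:,1]-col[:,:,0]
    # rear bottom edge
    P=[]
    for u in range(225,300,8):
        q=np.where(gr[130:,u]<15)[0]
        if len(q): P.append(px2w(d,u,130+q[0],.004)[:2]*1000)
    print(np.round(P,1).tolist())
    # fixture top-left/right edge brightness: print row of transition dark rear side -> bright top (z=.04)
    for u in (217,220,300,305,308): 
        v=np.argmax(np.diff(g[190:300,u]));print(u,190+v,px2w(d,u,190.5+v,.04)[:2]*1000)
E
```

```text
38.75 pos [402.3 341.4 404.7] yaw(tool y) deg 0.12 tilt [-0.0013 -0.0014] F [-0.29 -0.57  0.5 ] gap 0.0852869753407472
hole [ 241  239   41   34 1086] [401.97185901 244.51106588  55.        ]
[[357.8, 295.1], [367.6, 295.1], [377.5, 295.1], [387.3, 293.8], [397.1, 295.2], [406.9, 295.2], [416.7, 295.2], [426.5, 295.2], [436.4, 294.0], [446.2, 294.0]]
217 223 [352.10614372 276.04284486]
220 223 [355.50678072 276.05193916]
300 205 [445.37796442 297.80993331]
305 205 [450.95024255 297.82461158]
308 215 [454.81525451 285.96919826]
hole [243 286  39  30 901] [404.28186039 185.06872205  55.        ]
[[357.4, 251.7], [367.4, 246.2], [377.4, 235.2], [387.7, 235.2], [397.9, 235.2], [408.1, 233.9], [418.4, 233.9], [428.6, 233.9], [438.9, 234.0], [449.1, 234.0]]
217 261 [351.22736683 227.14012937]
220 252 [355.14203107 238.8351783 ]
300 254 [448.52661475 236.53200903]
305 271 [455.2903284  214.23271317]
308 263 [458.38582707 224.83732758]
```

```bash
python3 -c "
from rig import manip
print(manip.finish_job())"
```

```text
the job is handed in; nothing more can be done
None
```

The job is handed in; the hand-in call gave no verdict. By my measurements the fixture is home against both stop pads and about 4 mm left of the dock's middle. The latch is shut against its stop, the ring still moves with the fixture, and the hand is clear. The highest push I read was about 19 N, very near the 19 N limit, and it was sampled only at the end of each move.

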